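Set a rebuilt carburettor for a cold start: full choke, one stab of throttle

ROBOT

A 6-joint arm with a two-finger parallel gripper is mounted at the origin on the work surface. World frame = base frame: x ahead of the robot, y to its left, z up, the work surface at z = 0. Lengths are in m, angles in rad, forces in N, time in s.
With the tool pointing down it reaches from about 0.325 to 0.775 m from the base axis. Payload 9.3 kg.
Tool frame: the origin (TCP) lies on the centre line of the jaws, within the pads' length; the fingertips stand 17 mm ahead of it and the grasp point (between the pads) lies 2 mm behind it; z points along the fingers, y is the line along which they close (so a half turn about z gives the same grasp; the last joint's range is limited). The gripper opens to 85 mm and grips with 20 to 120 N. Pads are 22 mm wide; open, the fingers measure 114 mm over their backs; the gripper's body (76 mm by 85 mm) begins 54 mm behind the grasp point. The pads swing forward as they close: fully open they stand 13 mm farther back than shut.
Start: joints at [-1.294, 0.259, 0.021, 1.334, 0, 1.418], TCP at [0.229, -0.5, 0.248] pointing down, gripper open.
Joint ranges: [-3.04, 3.04], [-0.91, 1.82], [-1.04, 1.36], [-1.92, 1.95], [-1.52, 1.45], [-3.14, 3.14]. Speed limits (rad/s): [2.22, 2.22, 2.79, 3.14, 3.14, 3.14].

INTERFACE

Orientations are given as a 3x3 rotation matrix whose columns are the frame's x, y, z axes.
In Python, from rig import * gives the robot as it stands.
- The arm moves only by the tool jog_arm, never from a script. Its argument "rows" is a list of rows, each a list of 6 numbers: the shift along the tool's x, y, z in mm, then the turn, a rotation vector about the tool's x, y, z in units of 5 degrees (1.0 is 5 degrees). In form: [[tx, ty, tz, wx, wy, wz], ...]. A call has 1 to 20 rows; each row shifts and turns the commanded pose from where the row before left it, along the tool's axes as they then stand; what a row does not reach is not made up. A row lasts 1/8 s, in which the tool goes at most 62.5 mm and 10.7 degrees, less where a joint would pass 70% of its speed; a pose out of reach is approached as far as the arm can. A call is refused whole if a number of a shift passes 62.5 or a number of a turn 1, either way. A call with a gripper value outside its range is refused whole. "grip" is the closure, from -1 (fully open) to 1 (shut), set as the call begins (left out, the last holds). The fingers move at their own pace and stop on an object; "newtons" is the grip in N (left out, the last holds). Time passes only in rows, so rows that do not move let the fingers close. It gives the time, the measured TCP pose, the force, the opening and the grip force at its end, in the units of the state.
- state(): the state, without advancing time (a new reading comes with each control period).
- grab_frame(name): name is "scene" or "top" or "wrist"; returns (picture, depth): 480x640x3 uint8, red, green, blue; 480x640 float32, m along the optical axis (not along the pixel's ray), 0 where there is no reading.
- camera_params(name): a dict with "fx", "fy", "cx", "cy" (pixels), "R" (3x3) and "t" (3): a world point X has camera coordinates R X + t. Camera axes: x right, y down, z forward; pixel columns grow to the right and rows downward; lengths in m; the calibration is good to about 2 mm. A picture is of the moment at which its call begins: read the wrist's pose just before it. camera_params takes no time and is no camera call; for the wrist camera it gives the pose at the moment of the call.
- hand_in(): hands the job in; it is judged then, once.
The state is a dict: "time": time; "qpos": joint angles; "qvel": joint speeds; "joint_efforts": joint torques, N m; "tcp_pos": TCP position; "tcp_rot": TCP orientation; "contact_force": force on the tool from outside, world axes, zero at the start; "wrist_torque": the same for the moment, N m; "opening": opening from 0.0 (shut) to 1.0 (fully open); "grip_force": force on a finger pad.
Only numpy, scipy, OpenCV 4.12 (cv2) and the standard library are available. Lean on these libraries where they do the work, as an engineer would, in place of code of your own. Each camera call takes 0.05 s, during which the arm holds its last target. There are 200 camera calls.

TASK

Set the carburettor on its bench plate for a cold start. With your fingertips, push the choke lever over past its half-choke notch until it rests on the full-choke stop; then push the throttle lever all the way open and let it spring back shut. Do not lean hard on the levers once they reach their stops, and leave everything else on the bench where it is: nothing is to be picked up.

Things in the scene. Friction and masses are not known exactly. Their poses are not given: they have to be found in the camera images.
- stand: Grey alloy carburettor bolted by a riser to a dark steel plate 260 (x) x 220 (y) x 12 mm, immovable. Origin: centre of the plate's underside, on the barrel's axis; z up. Body x -45..99, y -34..34 mm; air horn (radius 31) up to z = 165; float chamber at +x. Choke lever on the -y side, throttle lever on the +y side; both are worked towards +x. Clear space at |y| = 50 to 85 mm.
- choke (a joint): Choke lever angle (rad); pivot along y through (0, -48, 142) mm of the stand, black arm 48 mm, pointing up. 0: off, leaning 0.6 rad to -x; 0.6: upright, half-choke notch; 1.2: leaning 0.6 rad to +x, full-choke stop. Spring detents hold all three: about 6 N at its end to leave off or half; past 0.95 it snaps to full. The brass plate in the air horn turns with it: level = full choke.
- choke_tip (a point): Where to push the choke lever: brass trunnion (radius 6.5 mm) at the arm's end, sticking out along -y of the stand, y = -50 to -72 mm; point at its middle. In the stand's frame: x = 48 sin(angle - 0.6), y = -63, z = 142 + 48 cos(angle - 0.6) mm; x -27 (off) to +27 (full), z 182 at both ends, 190 half-way.
- throttle (a joint): Throttle lever angle (rad); pivot along y through (0, 46, 80) mm of the stand, steel arm 60 mm, pointing up. 0: shut, leaning 0.6 rad to -x; 1.2: fully open on its stop, leaning 0.6 rad to +x. A spring (about 2 N at the ball when shut, 4 N fully open) swings it back to 0 when let go.
- throttle_ball (a point): Where to push the throttle lever: centre of the linkage ball (red cap, radius 7 mm) on a stud sticking out along +y at the arm's end. In the stand's frame: x = 60 sin(angle - 0.6), y = +66, z = 80 + 60 cos(angle - 0.6) mm; x -34 (shut) to +34 (open), z 130 at both ends, 140 half-way.
- float: Bystander: brass carburettor float, drum 40 mm across and 36 mm high, standing on the plate at the stand's -x side. Origin: centre of its underside.
- spanner: Bystander: steel spanner, 150 mm long, lying on the plate along its -y edge. Origin: underside.
- screwdriver: Bystander: screwdriver with yellow handle, 200 mm long, lying on the bench beside the plate's +y edge. Origin: underside.
- jar: Bystander: clear jar with green lid, 72 mm across and 85 mm high, on the bench beyond the plate's +x edge. Origin: centre of its underside.
- mug: Bystander: white mug, 82 mm across and 95 mm high, on the bench at the robot's left. Origin: centre of its underside.
- spray: Bystander: cleaner spray can, 66 mm across and 190 mm high, on the bench at the right. Origin: centre of its underside.
- tray: Bystander: grey metal parts tray, 130 by 190 by 35 mm, on the bench at the right. Origin: centre of its underside.
- toycar: Bystander: red model car, 150 mm long and 36 mm high, on the bench at the left. Origin: centre of its underside.

How it is judged:
On the way, in this order (a step that is already met when the one before it is completed fails the run):
1. the choke lever is past the half-choke notch and on the full-choke stop (value of joint choke above 1.1 rad), for 0.2 s.
2. then the throttle lever is pushed fully open (value of joint throttle above 1.1 rad), for 0.05 s.
At the end, for the whole second after the job is handed in: The choke lever rests on the full-choke stop (angle above 1.1 of 1.2 rad) and the throttle lever is back shut (below 0.08 rad), after having been pushed open beyond 1.1 rad (value of joint choke above 1.1 rad and value of joint throttle below 0.08 rad); the robot touches nothing.
It fails at once if something else on the bench is moved more than 20 mm or picked up (distance of any of float, spanner, screwdriver, jar, mug, spray, tray, toycar from where it was at the start of the episode above 0.02 m).
It fails at once if the carburettor or a lever is pushed with more than 60 N (contact force between any of the fingers, the arm and stand above 60 N).
It also fails if it takes over 48 s, if anything falls off the work surface, if the arm or the gripper's body presses on something with over 40 N, if the wrist force passes 120 N, or if a joint passes its speed limit or range.

## Working session

There is one attempt and no reset: what is moved stays moved. The work goes in short steps, Python scripts to look and compute and a tool call to move; the robot and the scene stay as the last step left them, time stands still between calls to the robot, and variables do not carry over. Pictures are saved under pics/ and viewed, at most 10 in all, crops included, and the job is handed in when it is done.

Besides the shell and the picture viewer there is one more tool, called after "Call:" as a command line: name --pt "numbers of a row" for each row, then --argument value for the rest. jog_arm: Moves the arm, as the interface text tells. Its arguments: {"type":"object","properties":{"rows":{"type":"array"},"grip":{"type":"number"},"newtons":{"type":"number"}},"required":["rows"]}

```bash
mkdir -p pics
python3 - <<'E'
from rig import *
import cv2,numpy as np
for n in("scene","top"):
    p,d=grab_frame(n);cv2.imwrite(f"pics/{n}0.png",p[:,:,::-1]);np.save(f"pics/{n}0.npy",d)
    c=camera_params(n);print(n,c)
print(state())
E
```

```text
scene {'fx': 529.5463509718935, 'fy': 529.5463509718935, 'cx': 325.8696009825638, 'cy': 240.68159382864044, 'R': array([[-0.60313295,  0.79759315,  0.00870725],
       [ 0.66296941,  0.50734167, -0.55052337],
       [-0.44351122, -0.32626614, -0.83477434]]), 't': array([ 0.33799557, -0.31433921,  1.7508336 ])}
top {'fx': 452.1962719764921, 'fy': 452.1962719764921, 'cx': 312.4738382749497, 'cy': 235.78303886795825, 'R': array([[-0.00783704, -0.99995382, -0.00556185],
       [-0.98479542,  0.00868326, -0.17350097],
       [ 0.17354125,  0.00411756, -0.98481799]]), 't': array([0.00922277, 0.62697068, 0.94220476])}
{'time': 0.1, 'qpos': array([-1.29359634e+00,  2.59151284e-01,  2.08444438e-02,  1.33367814e+00,
       -5.45233018e-07,  1.41821773e+00]), 'qvel': array([-5.95064084e-04,  4.51587648e-04,  2.12005628e-03, -8.50919691e-04,
       -5.72512711e-04,  1.62184943e-05]), 'joint_efforts': array([ 6.00862972e-03, -5.56693447e+01,  3.45067978e+01,  1.16854181e-02,
       -1.12838513e-04, -3.02925139e-05]), 'tcp_pos': array([ 0.22911413, -0.49976672,  0.24772091]), 'tcp_rot': array([[ 9.09058056e-01,  4.16669346e-01, -3.25815434e-04],
       [ 4.16669435e-01, -9.09057355e-01,  1.14312735e-03],
       [ 1.80121209e-04, -1.17492646e-03, -9.99999294e-01]]), 'contact_force': array([-0.42042614,  0.30875081,  0.35306493]), 'wrist_torque': array([-0.04168114,  0.00120114,  0.01547163]), 'grip_force': 0.0, 'opening': 0.9973098566380507}
```

View pics/scene0.png

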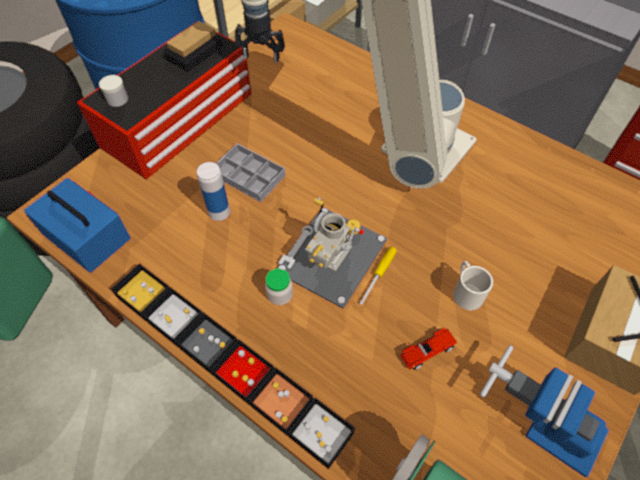

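View pics/top0.png

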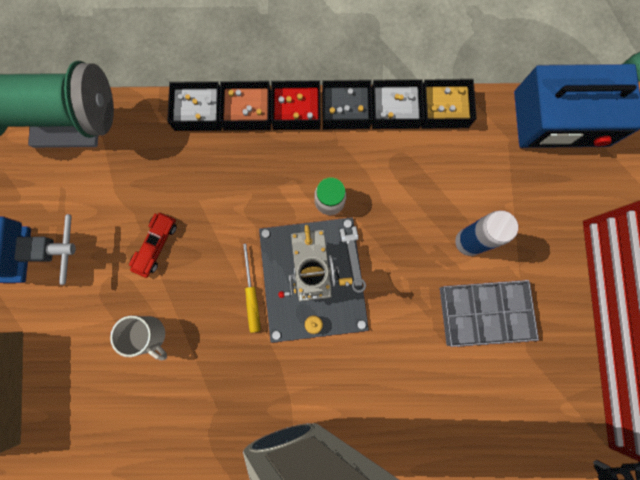

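The top view shows the plate with its bolts near (266,233), (348,223), (361,324) and (276,336). The red ball is near (283,295) and the choke trunnion near (350,282). I'll enlarge it.

Run:
```python
import cv2
p=cv2.imread("pics/top0.png")[210:350,240:400];cv2.imwrite("pics/topc.png",cv2.resize(p,None,fx=4.9,fy=4.2857,interpolation=cv2.INTER_CUBIC) if 0 else cv2.resize(p,None,fx=4,fy=4,interpolation=cv2.INTER_CUBIC))
```

```text
(no output)
```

View pics/topc.png

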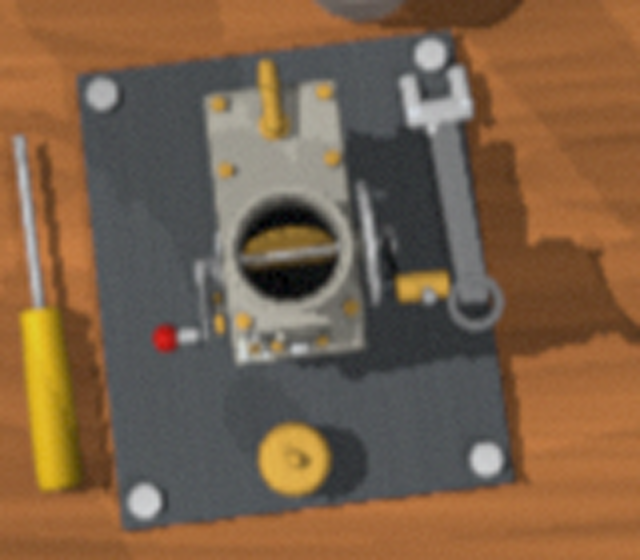

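Enlarged crop: plate corners at (80,75), (455,33), (515,482), (123,528), red ball (165,338), brass trunnion from (397,287) to (448,287). Crop pixels map to the full picture as (240,210) + px/4.

```bash
cat > h.py <<'E'
import numpy as np
from rig import *
def ray(c,u,v,z):
    R,t=c["R"],c["t"]; o=-R.T@t; d=R.T@np.array([(u-c["cx"])/c["fx"],(v-c["cy"])/c["fy"],1])
    return o+d*(z-o[2])/d[2]
E
python3 - <<'E'
from h import *
c=camera_params("top")
f=lambda a,b,z:ray(c,240+a/4,210+b/4,z)
W=np.array([f(80,75,.012),f(455,33,.012),f(515,482,.012),f(123,528,.012)])[:,:2]
B=np.array([[.13,.11],[.13,-.11],[-.13,-.11],[-.13,.11]])
m=W.mean(0);D=W-m
a=np.arctan2((B[:,0]*D[:,1]-B[:,1]*D[:,0]).sum(),(B*D).sum())
R=np.array([[np.cos(a),-np.sin(a)],[np.sin(a),np.cos(a)]])
print(m,a,np.degrees(a),(W-(m+B@R.T))*1e3)
for n,p in(("ball",f(165,338,.130)),("tr in",f(397,287,.182)),("tr out",f(448,287,.182))):
    print(n,p,((p[:2]-m)@R)*1e3)
print(R@[-.027,-.063]+m,R@[-.034,.066]+m)
E
```

```text
[0.53606034 0.0032082 ] 0.10574255429744583 6.058602076176592 [[-1.59441884 -1.10707159]
 [-1.98868007  0.73621517]
 [ 1.79808607  0.95429422]
 [ 1.78501284 -0.5834378 ]]
ball [0.49560753 0.06679498 0.13      ] [-33.51555407  67.5012281 ]
tr in [ 0.51619542 -0.04630827  0.182     ] [-24.98021529 -47.14323412]
tr out [ 0.51599737 -0.07032903  0.182     ] [-27.71243759 -71.00893024]
[ 0.51586052 -0.06228964] [0.49528424 0.065251  ]
```

Corners, ball and trunnion agree to within about 2 mm: stand at (0.536, 0.003), yaw 6.06°. I'll shut the gripper and turn it so that tool x = stand y and tool y = stand x.

Call:
jog_arm --pt "0 0 0 0 0 -1" --pt "0 0 0 0 0 -1" --pt "0 0 0 0 0 -1" --pt "0 0 0 0 0 -1" --pt "0 0 0 0 0 -1" --pt "0 0 0 0 0 -1" --pt "0 0 0 0 0 -1" --pt "0 0 0 0 0 -1" --pt "0 0 0 0 0 -1" --pt "0 0 0 0 0 -1" --pt "0 0 0 0 0 -1" --pt "0 0 0 0 0 -1" --pt "0 0 0 0 0 -1" --pt "0 0 0 0 0 -1" --pt "0 0 0 0 0 -0.28" --pt "0 0 0 0 0 0" --grip 1 --newtons 30

```text
time: 2.1
tcp_pos: [0.2292, -0.4999, 0.2481]
tcp_rot: [[-0.104, 0.995, -0.0], [0.995, 0.104, 0.0], [0.0, -0.0, -1.0]]
contact_force: [-0.2, 0.3, -0.4]
opening: 0.001
grip_force: 0.0
```

Call:
jog_arm --pt "20 14 0 0 0 0" --pt "36 26 0 0 0 0" --pt "36 26 0 0 0 0" --pt "36 26 0 0 0 0" --pt "36 26 0 0 0 0" --pt "36 26 0 0 0 0" --pt "36 26 0 0 0 0" --pt "36 26 0 0 0 0" --pt "36 26 0 0 0 0" --pt "36 26 0 0 0 0" --pt "36 26 0 0 0 0" --pt "22 14 0 0 0 0" --pt "0 0 0 0 0 0" --pt "0 0 0 0 0 0"

```text
time: 3.85
tcp_pos: [0.4729, -0.0697, 0.2483]
tcp_rot: [[-0.105, 0.994, -0.0], [0.994, 0.105, -0.0], [-0.0, -0.0, -1.0]]
contact_force: [0.0, -0.3, 0.0]
opening: 0.001
grip_force: 0.0
```

```bash
cat >> h.py <<'E'
m=np.array([.53606,.00321,0]);a=.10574
RS=np.array([[np.cos(a),-np.sin(a),0],[np.sin(a),np.cos(a),0],[0,0,1]])
def rep():
    s=state();print("t",round(s["time"],2),"stand mm",((s["tcp_pos"]-m)@RS*1e3).round(1),"F(stand)",(s["contact_force"]@RS).round(1),"open",round(s["opening"],2))
    print((RS.T@s["tcp_rot"]).round(3).tolist())
E
python3 - <<'E'
from h import *
import cv2
rep()
p,d=grab_frame("scene");cv2.imwrite("pics/s1.png",cv2.resize(p[120:320,210:450,::-1],None,fx=3,fy=3,interpolation=cv2.INTER_CUBIC))
E
```

```text
t 3.85 stand mm [-70.6 -65.9 248.3] F(stand) [-0.  -0.3  0. ] open 0.0
[[0.0, 1.0, -0.0], [1.0, -0.0, -0.0], [-0.0, -0.0, -1.0]]
```

View pics/s1.png

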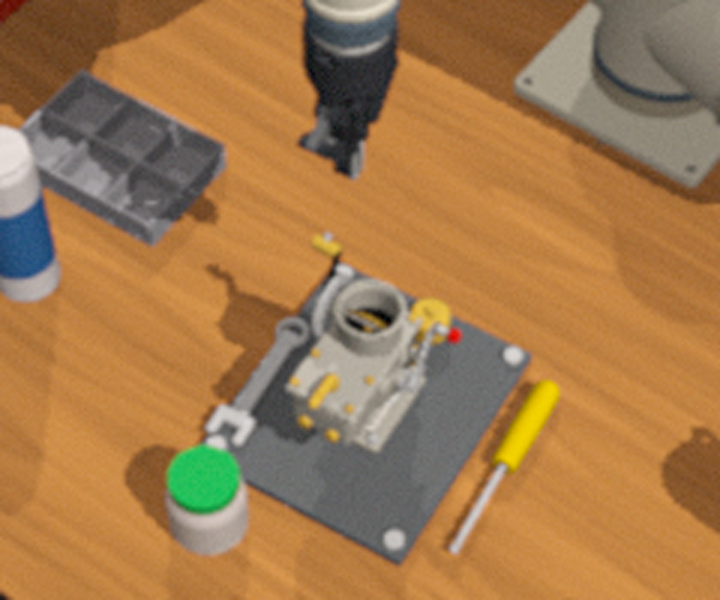

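The picture shows the gripper at (340,150), clear of the carburettor, with the trunnion at (327,243). I'll lower it behind the trunnion and push carefully.

Call:
jog_arm --pt "0 0 20 0 0 0" --pt "0 0 20 0 0 0" --pt "0 0 15 0 0 0" --pt "0 0 7 0 0 0" --pt "0 5 0 0 0 0" --pt "0 5 0 0 0 0" --pt "0 4 0 0 0 0" --pt "0 4 0 0 0 0" --pt "0 3 0 0 0 0" --pt "0 3 0 0 0 0" --pt "0 0 0 0 0 0"

```text
time: 5.28
tcp_pos: [0.4974, -0.0674, 0.1862]
tcp_rot: [[-0.105, 0.994, -0.0], [0.994, 0.105, 0.0], [0.0, -0.0, -1.0]]
contact_force: [0.6, 0.1, 0.1]
opening: 0.003
grip_force: 0.0
```

Call:
jog_arm --pt "0 3 0 0 0 0" --pt "0 3 0 0 0 0" --pt "0 3 0 0 0 0" --pt "0 3 0 0 0 0" --pt "0 0 0 0 0 0"

```text
time: 5.9
tcp_pos: [0.5074, -0.0664, 0.1868]
tcp_rot: [[-0.105, 0.995, -0.003], [0.995, 0.105, -0.001], [-0.001, -0.003, -1.0]]
contact_force: [-12.9, -1.4, 11.6]
opening: 0.002
grip_force: 6.6
```

Contact, with friction pulling upward because the trunnion rises. I'll follow its arc.

Call:
jog_arm --pt "0 2 -2 0 0 0" --pt "0 2 -2 0 0 0" --pt "0 2 -1 0 0 0" --pt "0 0 0 0 0 0"

```text
time: 6.4
tcp_pos: [0.5156, -0.0656, 0.1913]
tcp_rot: [[-0.105, 0.994, 0.0], [0.994, 0.105, -0.0], [-0.0, 0.0, -1.0]]
contact_force: [0.4, 0.7, 0.0]
opening: -0.001
grip_force: 0.0
```

Run:
```python
from h import *
import cv2
rep()
p,d=grab_frame("scene");a=cv2.resize(p[150:250,270:370,::-1],(500,500),interpolation=cv2.INTER_CUBIC)
cv2.imwrite("pics/s2.png",a)
```

```text
t 6.4 stand mm [-27.7 -66.2 191.3] F(stand) [0.5 0.6 0. ] open -0.0
[[0.0, 1.0, 0.0], [1.0, -0.0, -0.0], [-0.0, 0.0, -1.0]]
```

View pics/s2.png

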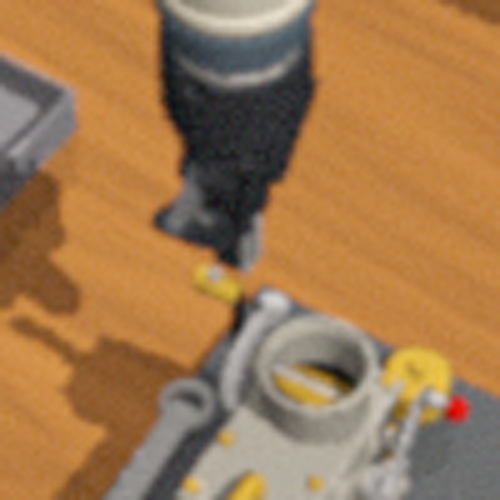

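The lever has sprung off the fingers to half choke (no force; trunnion at (215,280) ahead of the fingertips). I'll push on to full.

Call:
jog_arm --pt "0 3 0 0 0 0" --pt "0 3 0 0 0 0" --pt "0 3 0 0 0 0" --pt "0 2 0 0 0 0" --pt "0 2 0 0 0 0" --pt "0 0 0 0 0 0"

```text
time: 7.2
tcp_pos: [0.528, -0.0642, 0.1913]
tcp_rot: [[-0.105, 0.994, -0.0], [0.994, 0.105, -0.0], [-0.0, -0.0, -1.0]]
contact_force: [-1.6, -0.9, 1.5]
opening: -0.002
grip_force: 1.0
```

Call:
jog_arm --pt "0 2 0 0 0 0" --pt "0 2 0 0 0 0" --pt "0 2 0 0 0 0" --pt "0 0 0 0 0 0"

```text
time: 7.7
tcp_pos: [0.5337, -0.0636, 0.1914]
tcp_rot: [[-0.105, 0.994, -0.001], [0.994, 0.105, -0.0], [-0.0, -0.001, -1.0]]
contact_force: [-5.5, -1.2, 3.6]
opening: -0.002
grip_force: 2.7
```

Call:
jog_arm --pt "0 2 0.5 0 0 0" --pt "0 2 0.5 0 0 0" --pt "0 0 0 0 0 0"

```text
time: 8.07
tcp_pos: [0.5382, -0.0631, 0.1903]
tcp_rot: [[-0.105, 0.994, 0.0], [0.994, 0.105, 0.0], [0.0, 0.0, -1.0]]
contact_force: [-3.0, -0.1, 2.7]
opening: 0.001
grip_force: 1.2
```

Call:
jog_arm --pt "0 2 0.5 0 0 0" --pt "0 2 0.5 0 0 0" --pt "0 0 0 0 0 0"

```text
time: 8.45
tcp_pos: [0.5424, -0.0627, 0.1891]
tcp_rot: [[-0.105, 0.994, 0.0], [0.994, 0.105, 0.0], [0.0, 0.0, -1.0]]
contact_force: [0.5, 0.5, -0.3]
opening: -0.001
grip_force: 0.0
```

Call:
jog_arm --pt "0 2 0.5 0 0 0" --pt "0 1 0.5 0 0 0" --pt "0 0 0 0 0 0"

```text
time: 8.82
tcp_pos: [0.5451, -0.0624, 0.1882]
tcp_rot: [[-0.105, 0.994, -0.0], [0.994, 0.105, -0.0], [-0.0, -0.0, -1.0]]
contact_force: [0.6, 0.7, -0.0]
opening: 0.003
grip_force: 0.0
```

Run:
```python
from h import *
import cv2
rep()
I=[]
p,d=grab_frame("top");q,_=grab_frame("scene")
cv2.imwrite("pics/s3.png",cv2.hconcat([cv2.resize(x,(400,400),interpolation=cv2.INTER_CUBIC) for x in(p[230:330,270:370,::-1],q[170:250,290:370,::-1])]))
```

```text
t 8.82 stand mm [  2.  -66.2 188.2] F(stand) [ 0.7  0.7 -0. ] open 0.0
[[0.001, 1.0, -0.0], [1.0, -0.001, -0.0], [-0.0, -0.0, -1.0]]
```

View pics/s3.png

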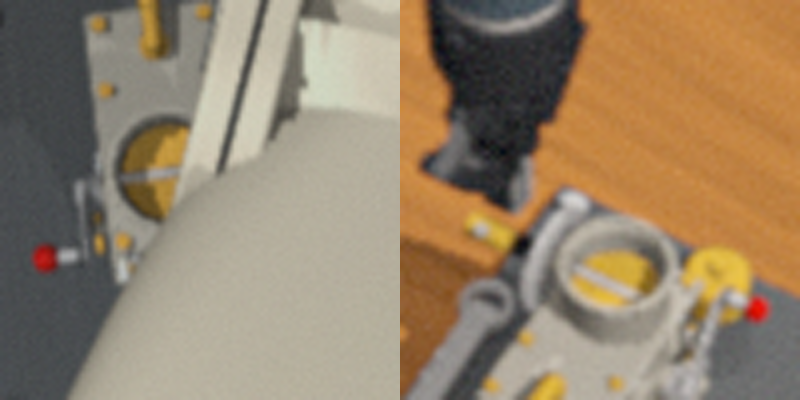

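The throat plate is now level (brass disc full at (610,275) in the right half) and the trunnion is on the +x side at (490,232), so this is full choke. I'll retreat, rise and cross to the throttle side.

Call:
jog_arm --pt "0 -10 0 0 0 0" --pt "0 -12 -10 0 0 0" --pt "0 -15 -25 0 0 0" --pt "0 -20 -20 0 0 0" --pt "10 -20 0 0 0 0" --pt "25 0 0 0 0 0" --pt "30 0 0 0 0 0" --pt "30 0 0 0 0 0" --pt "25 0 0 0 0 0" --pt "16 0 0 0 0 0" --pt "0 0 20 0 0 0" --pt "0 0 30 0 0 0" --pt "0 0 30 0 0 0" --pt "0 0 20 0 0 0" --pt "0 0 8 0 0 0" --pt "0 0 0 0 0 0"

```text
time: 10.92
tcp_pos: [0.4541, 0.0646, 0.1355]
tcp_rot: [[-0.105, 0.994, -0.0], [0.994, 0.105, -0.0], [-0.0, -0.0, -1.0]]
contact_force: [0.7, -0.5, -0.2]
opening: 0.0
grip_force: 0.0
```

Run:
```python
from h import *
import cv2
rep()
p,d=grab_frame("top");q,_=grab_frame("scene")
cv2.imwrite("pics/s4.png",cv2.hconcat([cv2.resize(x,(400,400),interpolation=cv2.INTER_CUBIC) for x in(p[230:330,270:370,::-1],q[160:260,290:390,::-1])]))
```

```text
t 10.93 stand mm [-75.1  69.7 135.5] F(stand) [ 0.6 -0.6 -0.2] open 0.0
[[0.001, 1.0, -0.0], [1.0, -0.001, -0.0], [-0.0, -0.0, -1.0]]
```

View pics/s4.png

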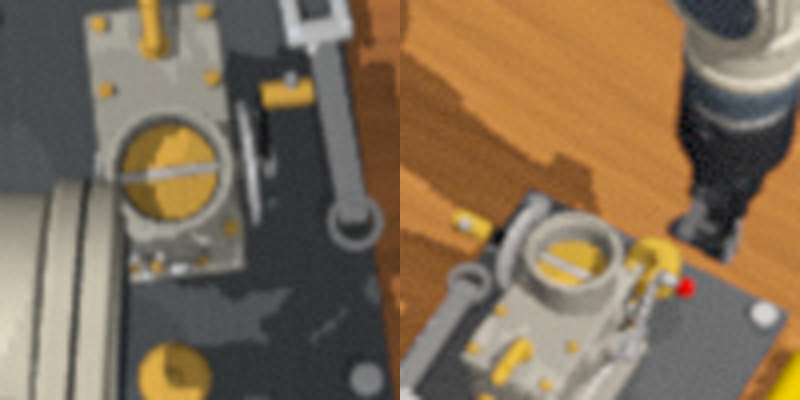

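Choke is confirmed full (level disc, trunnion at (287,93) left view), and the fingers are behind the red ball at (685,287). Now the throttle.

Call:
jog_arm --pt "0 8 0 0 0 0" --pt "0 8 0 0 0 0" --pt "0 8 0 0 0 0" --pt "0 4 -1.5 0 0 0" --pt "0 4 -1.5 0 0 0" --pt "0 4 -1.5 0 0 0" --pt "0 4 -1.5 0 0 0" --pt "0 4 -1 0 0 0" --pt "0 4 -1 0 0 0" --pt "0 4 0 0 0 0" --pt "0 4 0 0 0 0" --pt "0 4 0 0 0 0" --pt "0 4 0.5 0 0 0" --pt "0 0 0 0 0 0"

```text
time: 12.78
tcp_pos: [0.5181, 0.0715, 0.1426]
tcp_rot: [[-0.105, 0.994, -0.0], [0.994, 0.105, 0.0], [0.0, -0.0, -1.0]]
contact_force: [-2.7, -0.2, 2.2]
opening: 0.004
grip_force: 1.4
```

Call:
jog_arm --pt "0 4 1 0 0 0" --pt "0 4 1 0 0 0" --pt "0 4 1.5 0 0 0" --pt "0 0 0 0 0 0"

```text
time: 13.28
tcp_pos: [0.53, 0.0727, 0.139]
tcp_rot: [[-0.105, 0.994, -0.0], [0.994, 0.105, -0.0], [-0.0, -0.0, -1.0]]
contact_force: [-2.6, 0.6, 1.4]
opening: -0.0
grip_force: 1.4
```

```bash
python3 -c "
from h import *
rep()"
```

```text
t 13.28 stand mm [  1.3  69.8 139. ] F(stand) [-2.5  0.9  1.4] open -0.0
[[0.001, 1.0, -0.0], [1.0, -0.001, -0.0], [-0.0, -0.0, -1.0]]
```

Call:
jog_arm --pt "0 4 1.5 0 0 0" --pt "0 3 1.5 0 0 0" --pt "0 3 1.5 0 0 0" --pt "0 2 0.5 0 0 0" --pt "0 0 0 0 0 0"

```text
time: 13.9
tcp_pos: [0.5416, 0.074, 0.134]
tcp_rot: [[-0.105, 0.994, -0.001], [0.994, 0.105, -0.0], [0.0, -0.001, -1.0]]
contact_force: [-3.7, -0.2, -0.2]
opening: -0.002
grip_force: 1.7
```

Call:
jog_arm --pt "0 1.5 0.5 0 0 0" --pt "0 1.5 0.5 0 0 0" --pt "0 0 0 0 0 0"

```text
time: 14.28
tcp_pos: [0.5443, 0.0743, 0.1329]
tcp_rot: [[-0.105, 0.994, -0.001], [0.994, 0.105, 0.0], [0.0, -0.001, -1.0]]
contact_force: [-4.9, 0.5, -1.3]
opening: 0.003
grip_force: 2.5
```

Call:
jog_arm --pt "0 1 0 0 0 0" --pt "0 0 0 0 0 0"

```text
time: 14.52
tcp_pos: [0.5447, 0.0744, 0.1327]
tcp_rot: [[-0.105, 0.994, -0.002], [0.994, 0.105, -0.0], [0.0, -0.002, -1.0]]
contact_force: [-7.3, -0.6, -2.4]
opening: 0.001
grip_force: 3.4
```

Call:
jog_arm --pt "0 1 0 0 0 0" --pt "0 0 0 0 0 0"

```text
time: 14.78
tcp_pos: [0.5449, 0.0744, 0.1326]
tcp_rot: [[-0.105, 0.994, -0.004], [0.994, 0.105, -0.0], [0.0, -0.004, -1.0]]
contact_force: [-10.5, -1.5, -1.1]
opening: -0.0
grip_force: 5.2
```

Run:
```python
from h import *
import cv2
rep()
q,_=grab_frame("scene")
cv2.imwrite("pics/s5.png",cv2.resize(q[160:260,290:390,::-1],(500,500),interpolation=cv2.INTER_CUBIC))
```

```text
t 14.78 stand mm [ 16.3  69.8 132.6] F(stand) [-10.6  -0.4  -1.1] open -0.0
[[0.001, 1.0, -0.004], [1.0, -0.001, 0.0], [0.0, -0.004, -1.0]]
```

View pics/s5.png

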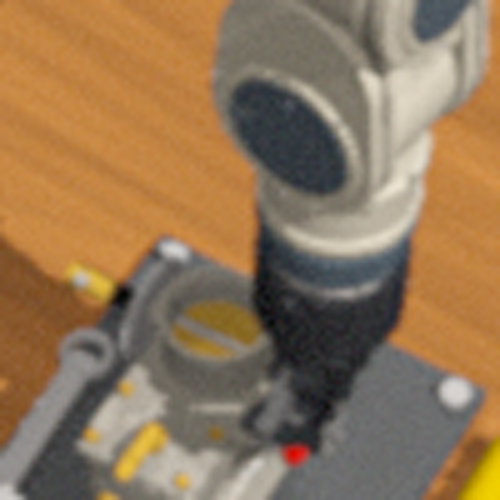

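The force rises with no motion at the expected ball position (red cap at (295,453), swung to +x), so the throttle is on its stop. I'll back away along the arc and then rise.

Call:
jog_arm --pt "0 -5 -1 0 0 0" --pt "0 -8 -2 0 0 0" --pt "0 -10 0 0 0 0" --pt "0 -10 0 0 0 0" --pt "0 -12 0 0 0 0" --pt "0 -12 0 0 0 0" --pt "0 -12 1 0 0 0" --pt "0 -14 0 0 0 0" --pt "0 -14 0 0 0 0" --pt "0 -10 0 0 0 0" --pt "0 0 -25 0 0 0" --pt "0 -30 -40 0 0 0" --pt "0 -30 -40 0 0 0" --pt "0 0 0 0 0 0" --pt "0 0 0 0 0 0"

```text
time: 16.7
tcp_pos: [0.3807, 0.0569, 0.24]
tcp_rot: [[-0.105, 0.994, 0.001], [0.994, 0.105, -0.0], [-0.0, 0.001, -1.0]]
contact_force: [-0.2, 0.6, -0.1]
opening: 0.004
grip_force: 0.0
```

Run:
```python
from h import *
import cv2
rep()
p,d=grab_frame("top");q,_=grab_frame("scene")
cv2.imwrite("pics/s6.png",cv2.hconcat([cv2.resize(x,(400,400),interpolation=cv2.INTER_CUBIC) for x in(p[230:330,270:370,::-1],q[160:260,290:390,::-1])]))
```

```text
t 16.7 stand mm [-148.8   69.8  240. ] F(stand) [-0.1  0.6 -0.1] open 0.0
[[0.001, 1.0, 0.001], [1.0, -0.001, -0.0], [-0.0, 0.001, -1.0]]
```

View pics/s6.png

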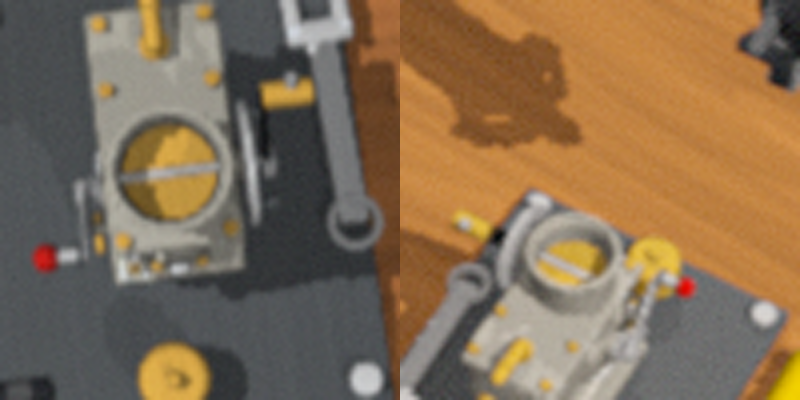

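The red ball is back at its shut position ((45,258) left view, same as before), the choke trunnion is at full (287,93), and the arm is clear. Handing in.

```bash
python3 -c "
from rig import *
print(hand_in())"
```

```text
the job is handed in; nothing more can be done
None
```

The choke is on its full-choke stop, the throttle was pushed fully open and has sprung back shut, the arm stands clear, and the job is handed in (no verdict was returned).

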